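# Check sprung forceps against the toppled gap gauge

## Task

The gap gauge has been knocked over: stand it upright on its square foot on the bench and let go of it. Then pick the big sprung forceps off their rest by the grip plates, squeeze them until the gap between the tips matches the 16 mm gap between the two raised lines on top of the gauge, and finish while still holding them steady there, each tip about a centimetre above its line, without touching the gauge. Leave the other glassware, bottles and tools where they stand.

Things in the scene. Friction and masses are not known exactly. Their poses are not given: they have to be found in the camera images.
- gauge: Gap gauge, about 450 g, 112 mm tall: steel foot 72 x 72 x 14 mm, column 20 x 20 mm, head 48 x 48 mm (98 to 110 mm) with two black raised lines on top. Origin: centre of the foot's underside; z runs along the column, foot to head. Starts lying on its +x side, y level, z 7 degrees nose-down and within 0.4 rad of world +y, origin 37 mm up. Centre of mass 23 mm from the underside.
- gauge_column (a point): Point on the gauge's column axis 62 mm from the underside; axes as the gauge's. A good place to grip (20 mm across along the gauge's y; 30 mm above the bench while the gauge lies). The bare column runs from 14 to 98 mm.
- mark_a (a point): Top of one raised line (2 mm high, 3 mm wide, 36 mm long along the gauge's y), middle of its inner edge: 8 mm from the gauge's axis towards +x, 112 mm from the underside; axes as the gauge's. mark_a and mark_b are 16 mm apart.
- mark_b (a point): Inner edge of the other raised line: 8 mm from the gauge's axis towards -x, 112 mm above the underside; axes as the gauge's.
- rest: Forceps rest fixed to the bench: dark base plate 160 x 100 x 4 mm with two white cross bars (along y, 10 mm wide, tops at 26 mm, with 8 mm end lips) at x = -70 and +55 mm. Origin: on the bench surface, below the forceps' grip plates; x is the direction in which the forceps' tips point.
- forceps: Sprung steel forceps, 110 g, 220 mm long, lying level on the rest. Origin: midway between the grip plates, mid height (30 mm above the bench); x points to the tips (at x = 80 mm), y to the left arm, z up. The two straight arms, 8 mm high, hinge on the tail at x = -115, y = +-6 mm. Each has an outward grip plate, x = -11 to 11 mm, 26 mm high. Relaxed: 55 mm over the plates, tip gap 55 mm.
- tip_l (a point): Inner face of the left (+y) arm's tip at mid height (tip 3 mm thick, 5 mm high). The distance tip_l to tip_r is the tip gap. Axes: those of the arm.
- tip_r (a point): Inner face of the right (-y) arm's tip, likewise.
- blade_l (a joint): Closing angle of the left arm about its hinge on the tail, rad: 0 relaxed, 0.100 parallel to the forceps' x, about 0.14 shut. Tip gap in mm = 16 + 195 * (0.2 - blade_l - blade_r). At 16 mm gap both arms are parallel, 30 mm over the grip plates; the gap changes 1.7 mm per mm there. The spring pushes each plate out with 5 N relaxed, 12 N at 16 mm, 15 N shut.
- blade_r (a joint): Closing angle of the right arm, likewise.
- dish: Bystander: open glass dish, 70 mm across, 16 mm high; origin at its underside.
- jar: Bystander: small amber jar, 48 mm across, 48 mm high; origin at its underside.
- bottle_a: Bystander: clear bottle, 60 mm across, 135 mm high; origin at its underside.
- bottle_b: Bystander: amber bottle, 60 mm across, 135 mm high; origin at its underside.
- beaker: Bystander: glass beaker, 72 mm across, 95 mm high; origin at its underside.
- spatula: Bystander: spatula 180 mm long lying on the bench; origin at its underside.
- wash_bottle: Bystander: white wash bottle, 64 mm across, 205 mm high with a bent spout; origin at its underside.
There are look-alikes about, which are no part of the job. What is shaped like the gauge but green is not meant.

How it is judged:
On the way, in this order (a step that is already met when the one before it is completed fails the run):
1. the gauge stands upright on its foot on the bench, let go (angle between gauge's own z axis and vertical below 0.07 rad and height (world z) of gauge below 0.006 m and contact force between the fingers and gauge below 0.1 N and linear speed of gauge below 0.05 m/s), for 0.3 s.
2. the forceps are lifted clear of their rest in the gripper (height (world z) of forceps above 0.06 m and contact force between the fingers and forceps above 1 N), for 0.2 s.
At the end, for the whole second after the job is handed in: The gauge stands upright (within 4 degrees), not held; the forceps are held still, off the rest, touching neither gauge nor rest; tip gap 16 mm within 3 mm; each tip within 8 mm horizontally of the inner edge of its own line (either way round) and 3 to 25 mm above it (all of step 1 and distance between tip_l and tip_r between 0.013 and 0.019 m and ((horizontal distance between tip_l and mark_a below 0.008 m and horizontal distance between tip_r and mark_b below 0.008 m) or (horizontal distance between tip_l and mark_b below 0.008 m and horizontal distance between tip_r and mark_a below 0.008 m)) and z of tip_l in the frame of mark_a between 0.003 and 0.025 m and z of tip_r in the frame of mark_a between 0.003 and 0.025 m and height (world z) of forceps above 0.1 m and contact force between forceps and gauge below 0.1 N and contact force between forceps and rest below 0.1 N and contact force between the fingers and forceps above 1 N and linear speed of forceps below 0.03 m/s); the arm keeps its last pose, push and grip.
It fails at once if a bystander is pushed more than 30 mm or knocked over (distance of any of dish, jar, bottle_a, bottle_b, beaker, spatula, wash_bottle from where it was at the start of the episode above 0.03 m or angle between any of dish, jar, bottle_a, bottle_b, beaker, wash_bottle's own z axis and vertical above 0.5 rad).
It also fails if it takes over 61 s, if anything falls off the work surface, if the arm or the gripper's body presses on something with over 40 N, if the wrist force passes 120 N, or if a joint passes its speed limit or range.

## Robot

A 6-joint arm with a two-finger parallel gripper is mounted at the origin on the work surface. World frame = base frame: x ahead of the robot, y to its left, z up, the work surface at z = 0. Lengths are in m, angles in rad, forces in N, time in s.
With the tool pointing down it reaches from about 0.275 to 0.725 m from the base axis. Payload 5.6 kg.
Tool frame: the origin (TCP) lies on the front face of the gripper's body, between the roots of the fingers; the fingertips stand 73 mm ahead of it and the grasp point (between the pads) lies 54 mm ahead of it (manip.tcp_to_tips is the distance from the TCP to the fingertips, in m); z points along the fingers, x is the direction in which the jaws open and shut, and the axes are right-handed (so a half turn about z gives the same grasp; the last joint's range is limited). The gripper opens to 85 mm and grips with 20 to 120 N. Pads are 22 mm wide; open, the fingers measure 114 mm over their backs; the gripper's body (76 mm by 85 mm) begins 54 mm behind the grasp point. The pads swing forward as they close: fully open they stand 13 mm farther back than shut.
Start: joints at [1.447, 0.255, 0.108, 0, -1.424, -0.285], TCP at [0.219, 0.505, 0.304] pointing down, gripper open.
Joint ranges: [-2.95, 2.95], [-1.21, 1.97], [-1.09, 1.5], [-2.87, 1.71], [-2.94, -0.07], [-3.05, 3.05]. Speed limits (rad/s): [2.57, 2.57, 3.14, 3.14, 3.14, 3.14].

## Interface

Orientations are given as a unit quaternion [x, y, z, w].
In Python, from bench import sensors, read_camera, get_calibration, manip gives the robot as it stands. The module is installed in compiled form; this text tells all that it offers.
- The arm moves only by the tool jog_arm, never from a script. Its argument "series" is one flat list of numbers, 6 for each row, row after row: the shift along the tool's x, y, z in m, then the turn, a rotation vector about the tool's x, y, z in rad. A call has 1 to 10 rows; each row shifts and turns the commanded pose from where the row before left it, along the tool's axes as they then stand; what a row does not reach is not made up. A row lasts 1/10 s, in which the tool goes at most 50 mm and 8.59 degrees, less where a joint would pass 70% of its speed; a pose out of reach is approached as far as the arm can. A call is refused whole if a number of a shift passes 0.05 or a number of a turn 0.15, either way. A call with a gripper value outside its range is refused whole. "fingers" is the opening, from 0 (shut) to 1 (fully open), set as the call begins (left out, the last holds). The fingers move at their own pace and stop on an object; "newtons" is the grip in N (left out, the last holds). Time passes only in rows, so rows that do not move let the fingers close. It gives the time, the measured TCP pose, the force and the opening at its end, in the units of the state.
- sensors.get_obs(): the state, without advancing time (a new reading comes with each control period).
- read_camera(name): name is "scene" or "top"; returns the picture (420x560x3 uint8, red, green, blue); there is no depth.
- get_calibration(name): a dict with "fovy" (degrees; the focal length in pixels is half the picture's height over the tangent of half this angle, whatever the lens; pixels are square), "cx", "cy" (the principal point, pixels), "R" (3x3) and "t" (3): a world point X has camera coordinates R X + t. Camera axes: x right, y down, z forward; pixel columns grow to the right and rows downward; lengths in m; the calibration is good to about 2 mm. A picture is of the moment at which its call begins. get_calibration takes no time and is no camera call.
- manip.sign_off(): hands the job in, once; it reports no verdict.
The state is a dict: "time": time; "joint_pos": joint angles; "joint_velocities": joint speeds; "effort": joint torques, N m; "eef_pos": TCP position; "ee_rot": TCP orientation; "ft_force": force on the tool from outside, world axes, zero at the start; "wrist_torque": the same for the moment, N m; "finger_gap": finger opening in m.
Only numpy, scipy, OpenCV 4.12 (cv2) and the standard library are available. Lean on these libraries where they do the work, as an engineer would, in place of code of your own. Each camera call takes 0.05 s, during which the arm holds its last target.

## Working session

There is one attempt and no reset: what is moved stays moved. The work goes in short steps, Python scripts to look and compute and a tool call to move; the robot and the scene stay as the last step left them, time stands still between calls to the robot, and variables do not carry over. Pictures are saved under pics/ and viewed, and the job is handed in when it is done.

Besides the shell and the picture viewer there is one more tool, called after "Call:" as name(argument=value, ...), one argument or row to a line, values as JSON. jog_arm: Moves the arm, as the interface text tells. Its arguments: {"type":"object","properties":{"series":{"type":"array"},"fingers":{"type":"number"},"newtons":{"type":"number"}},"required":["series"]}

```bash
mkdir -p pics
python3 - <<'E'
from bench import sensors, read_camera, get_calibration, manip
import cv2
for n in ("scene","top"):
    im=read_camera(n); cv2.imwrite(f"pics/{n}0.png",im[:,:,::-1]); 
    c=get_calibration(n); print(n,c)
print(sensors.get_obs()); print(manip.tcp_to_tips)
E
```

```text
scene {'fovy': 48.89082576612175, 'cx': 283.70128751834625, 'cy': 212.7570310880959, 'R': array([[ 0.34384696,  0.93899375, -0.00774605],
       [ 0.73708526, -0.27500319, -0.61731562],
       [-0.5817857 ,  0.2065526 , -0.78667746]]), 't': array([-0.21227967, -0.37597432,  1.64682998])}
top {'fovy': 50.52805221023192, 'cx': 280.30958181922904, 'cy': 204.8504511653653, 'R': array([[-0.00907274, -0.9998153 , -0.01694249],
       [-0.98863218,  0.01151163, -0.14991297],
       [ 0.15008032,  0.01538977, -0.98855402]]), 't': array([0.03194328, 0.60707324, 1.2592346 ])}
{'time': 0.1, 'joint_pos': array([ 1.44653556e+00,  2.55681645e-01,  1.07137919e-01, -4.14800919e-04,
       -1.42385554e+00, -2.84578256e-01]), 'joint_velocities': array([ 0.00122281,  0.00090657,  0.00443671,  0.00241558,  0.00138426,
       -0.00079783]), 'effort': array([-1.55967879e-03, -3.87604880e+01,  2.38475060e+01,  5.37783846e+00,
       -3.79379126e-03, -2.47457201e-06]), 'eef_pos': array([0.21848306, 0.5044105 , 0.30309207]), 'ee_rot': array([-5.48816570e-01,  8.35942395e-01, -4.77309943e-04, -6.75732792e-04]), 'ft_force': array([ 0.11616744, -0.70157159,  0.83177606]), 'wrist_torque': array([-0.06415912,  0.02953472, -0.00709233]), 'finger_gap': 0.08521581905513535}
0.0726
```

View pics/scene0.png

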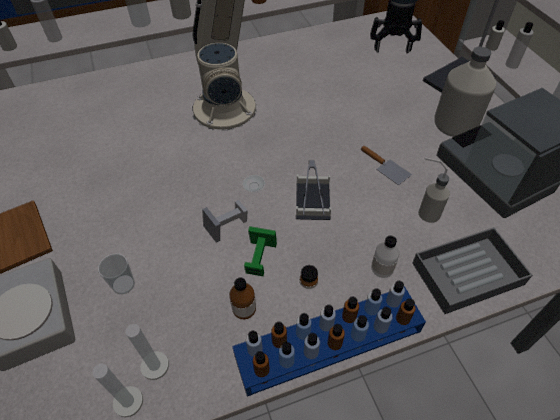

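View pics/top0.png

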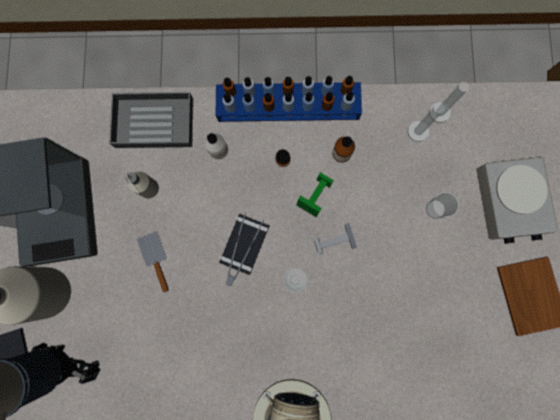

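The top view shows two gauge-shaped objects. The green one is at about (316,195). The grey one has its foot at (350,237) and its head at (320,245), so it is the one meant. The forceps lie on the rest at (245,243) with tips pointing up in the picture (world +x). I'll confirm this in an enlarged crop.

Run:
```python
import cv2, numpy as np
t=cv2.imread("pics/top0.png"); s=cv2.imread("pics/scene0.png")
a=cv2.resize(t[205:295,210:370],None,fx=5,fy=5,interpolation=cv2.INTER_CUBIC)
b=cv2.resize(s[150:240,190:350],None,fx=5,fy=5,interpolation=cv2.INTER_CUBIC)
f=lambda i:cv2.convertScaleAbs(i,alpha=1.5)
cv2.imwrite("pics/ct.png",f(a)); cv2.imwrite("pics/cs.png",f(b))
```

```text
(no output)
```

View pics/ct.png

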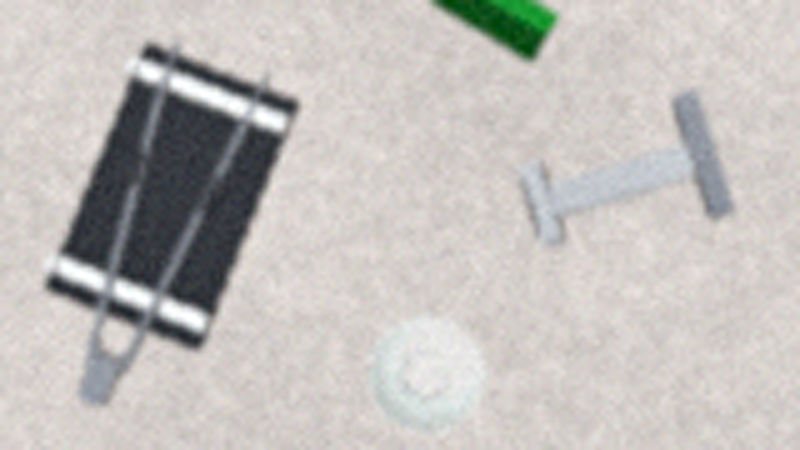

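View pics/cs.png

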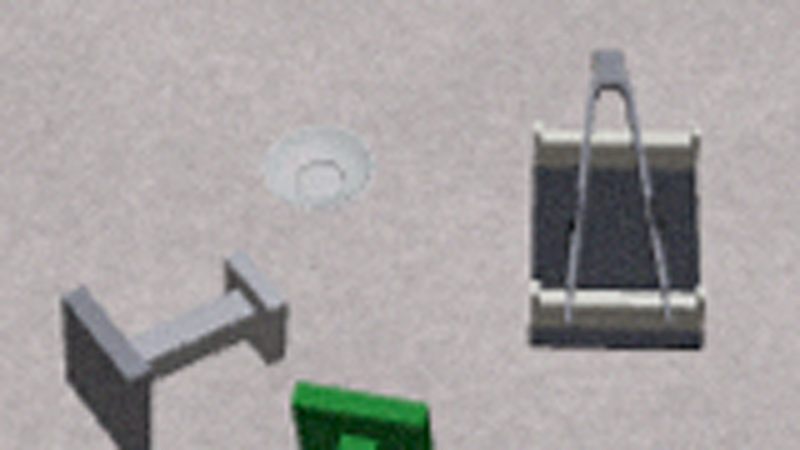

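```bash
cat > h.py <<'E'
import numpy as np, cv2
from bench import sensors, read_camera, get_calibration, manip
def cal(n):
    c=get_calibration(n); f=210/np.tan(np.radians(c['fovy'])/2)
    K=np.array([[f,0,c['cx']],[0,f,c['cy']],[0,0,1]]); return K,c['R'],c['t']
def cast(n,uv,z):
    K,R,t=cal(n); C=-R.T@t; d=R.T@np.linalg.inv(K)@np.array([uv[0],uv[1],1.]); return C+d*(z-C[2])/d[2]
def proj(n,X):
    K,R,t=cal(n); p=K@(R@np.array(X)+t); return p[:2]/p[2]
E
python3 - <<'E'
from h import *
np.set_printoptions(precision=4,suppress=True)
def T(u,v,z): return cast('top',((u+.5)/5-.5+210,(v+.5)/5-.5+205),z)
def S(u,v,z): return cast('scene',((u+.5)/5-.5+190,(v+.5)/5-.5+150),z)
print('col foot T',T(690,164,.045),'S',S(140,353,.045))
print('col head T',T(553,199,.035),'S',S(243,305,.036))
print('foot top edge T',T(683,92,.072),T(722,214,.072),'S',S(80,290,.072),S(142,374,.072))
print('tips T',T(177,45,.030),T(265,75,.030),'S',S(569,318,.03),S(669,318,.03))
print('tail end T',T(95,403,.030),'S',S(607,52,.032))
print('bars T front',T(133,67,.03),T(288,127,.03),'rear',T(52,266,.03),T(208,328,.03))
print('dish',T(428,375,.01),S(318,170,.01))
for n in('top','scene'):
    K,R,t=cal(n); print(n,-R.T@t)
E
```

```text
col foot T [ 0.5099 -0.1684  0.045 ] S [ 0.5169 -0.1576  0.045 ]
col head T [ 0.4911 -0.0894  0.035 ] S [ 0.4972 -0.0931  0.036 ]
foot top edge T [ 0.5489 -0.162   0.072 ] [ 0.4794 -0.1819  0.072 ] S [ 0.4841 -0.1795  0.072 ] [ 0.552  -0.1626  0.072 ]
tips T [0.5848 0.1308 0.03  ] [0.5663 0.0787 0.03  ] S [0.5662 0.0785 0.03  ] [0.586  0.1316 0.03  ]
tail end T [0.3762 0.1778 0.03  ] S [0.3805 0.1774 0.032 ]
bars T front [0.5719 0.1569 0.03  ] [0.5353 0.0652 0.03  ] rear [0.4553 0.2037 0.03  ] [0.4186 0.1123 0.03  ]
dish [ 0.3902 -0.0155  0.01  ] [ 0.3918 -0.0163  0.01  ]
top [0.4115 0.0056 1.3364]
scene [ 1.3082 -0.2442  1.0618]
```

The crop confirms it: the grey gauge lies with its foot at top-view (350,237) and its head at (318,245). The two views agree to within a few mm. The grip point is at about (0.5025, -0.123, 0.030), and the gauge's z axis points along (-0.25, 0.97). The forceps point along (0.94, -0.35). Next I'll plan the approach.

```bash
cat >> h.py <<'E'
from scipy.spatial.transform import Rotation as Ro
np.set_printoptions(precision=4,suppress=True)
GP=0.054
def unit(v): v=np.array(v,float); return v/np.linalg.norm(v)
def Rzx(z,x):
    z=unit(z); x=np.array(x,float); x=unit(x-z*(x@z)); return np.stack([x,np.cross(z,x),z],1)
def cur():
    o=sensors.get_obs(); return np.array(o['eef_pos']),Ro.from_quat(o['ee_rot']).as_matrix(),o
def plan(grasp,R,gp=GP):
    p,R0,o=cur(); tcp=np.array(grasp)-R[:,2]*gp
    print('t',o['time'],'pos',p,'grasp',p+R0[:,2]*gp,'gap',o['finger_gap'],'F',o['ft_force'])
    print('rotvec tool',Ro.from_matrix(R0.T@R).as_rotvec())
    print('turn-first: shift in new axes',R.T@(tcp-p),'| shift in current axes',R0.T@(tcp-p))
E
cat > g.py <<'E'
from h import *
zh=unit([-0.252,0.968,0]); up=np.array([0,0,1.])
a=np.radians(25+7); Rg=Rzx(-zh*np.sin(a)-up*np.cos(a),[-0.968,-0.252,0])
E
python3 - <<'E'
from g import *
print(Rg); plan([0.5025,-0.123,0.15],Rg)
for n,uv,z in (('beaker',(436,209),0),('decoy foot',(309,208),.02),('bottle_b',(344,155),0)): print(n,cast('top',uv,z))
E
```

```text
[[-0.9677 -0.2137  0.1335]
 [-0.2519  0.8207 -0.5128]
 [ 0.     -0.5299 -0.848 ]]
t 0.1 pos [0.2185 0.5044 0.3031] grasp [0.2185 0.5043 0.2491] gap 0.08521581905513535 F [ 0.1162 -0.7016  0.8318]
rotvec tool [0.5185 0.2517 0.8832]
turn-first: shift in new axes [-0.1168 -0.4945  0.4355] | shift in current axes [ 0.44   -0.4924  0.1081]
beaker [ 0.5962 -0.4431  0.    ]
decoy foot [ 0.6008 -0.0595  0.02  ]
bottle_b [ 0.7675 -0.1714  0.    ]
```

Call:
jog_arm(
  series=[0.032, -0.036, 0, 0, 0, 0, 0.032, -0.036, 0, 0, 0, 0, 0.032, -0.036, 0, 0, 0, 0, 0.032, -0.036, 0, 0, 0, 0, 0.032, -0.036, 0, 0, 0, 0, 0.032, -0.036, 0, 0, 0, 0, 0.032, -0.036, 0, 0, 0, 0, 0.032, -0.036, 0, 0, 0, 0, 0.032, -0.036, 0, 0, 0, 0, 0.032, -0.036, 0, 0, 0, 0],
  fingers=0.65,
  newtons=100,
)

```text
time: 1.1
eef_pos: [0.4219, 0.066, 0.3038]
ee_rot: [-0.549, 0.836, 0.0, 0.0]
ft_force: [1.9, 0.9, 0.2]
finger_gap: 0.0556
```

Call:
jog_arm(
  series=[0, 0, 0, 0.05, 0.025, 0.09, 0, 0, 0, 0.05, 0.025, 0.09, 0, 0, 0, 0.05, 0.025, 0.09, 0, 0, 0, 0.05, 0.025, 0.09, 0, 0, 0, 0.05, 0.025, 0.09, 0, 0, 0, 0.05, 0.025, 0.09, 0, 0, 0, 0.05, 0.025, 0.09, 0, 0, 0, 0.05, 0.025, 0.09, 0, 0, 0, 0.05, 0.025, 0.09, 0, 0, 0, 0.05, 0.025, 0.09],
)

```text
time: 2.1
eef_pos: [0.4215, 0.0679, 0.3037]
ee_rot: [-0.113, 0.957, -0.266, 0.031]
ft_force: [0.2, -0.5, -0.1]
finger_gap: 0.0555
```

```bash
python3 -c "
from g import *
plan([0.5025,-0.123,0.12],Rg); print(cur()[2]['joint_pos'])"
```

```text
t 2.1 pos [0.4215 0.0679 0.3037] grasp [0.4279 0.0408 0.2574] gap 0.05548107842622846 F [ 0.1628 -0.5105 -0.1102]
rotvec tool [ 0.0164 -0.0104 -0.0165]
turn-first: shift in new axes [-0.0303 -0.0766  0.2105] | shift in current axes [-0.0338 -0.0795  0.2088]
[ 0.8246  0.0571 -0.3982  0.4465 -1.4515 -0.7197]
```

Call:
jog_arm(
  series=[0, 0, 0, 0.016, -0.01, -0.016, -0.005, -0.013, 0.035, 0, 0, 0, -0.005, -0.013, 0.035, 0, 0, 0, -0.005, -0.013, 0.035, 0, 0, 0, -0.005, -0.013, 0.035, 0, 0, 0, -0.005, -0.013, 0.035, 0, 0, 0, -0.005, -0.012, 0.035, 0, 0, 0, 0, 0, 0, 0, 0, 0],
)

```text
time: 2.9
eef_pos: [0.4936, -0.0979, 0.1631]
ee_rot: [-0.124, 0.954, -0.272, 0.031]
ft_force: [-1.3, -0.7, 0.5]
finger_gap: 0.0554
```

```bash
python3 -c "
from g import *
plan([0.5025,-0.123,0.032],Rg); print(cur()[2]['joint_pos'])
for n in ('scene','top'): cv2.imwrite(f'pics/{n}1.png',read_camera(n)[:,:,::-1])
t=cv2.imread('pics/top1.png')[190:290,270:400]; s=cv2.imread('pics/scene1.png')[140:260,160:290]
cv2.imwrite('pics/c1.png',np.hstack([cv2.resize(t,(390,300)),cv2.resize(s,(390,360))[:300]]))"
```

```text
t 2.9 pos [ 0.4936 -0.0979  0.1631] grasp [ 0.5004 -0.1255  0.1172] gap 0.05543605835329799 F [-1.2921 -0.7063  0.4895]
rotvec tool [ 0.0036 -0.0061  0.0053]
turn-first: shift in new axes [-0.0023  0.0469  0.0712] | shift in current axes [-0.003   0.0467  0.0714]
[ 0.3618  0.2191 -0.6735  0.7323 -0.8986 -0.6347]
```

View pics/c1.png

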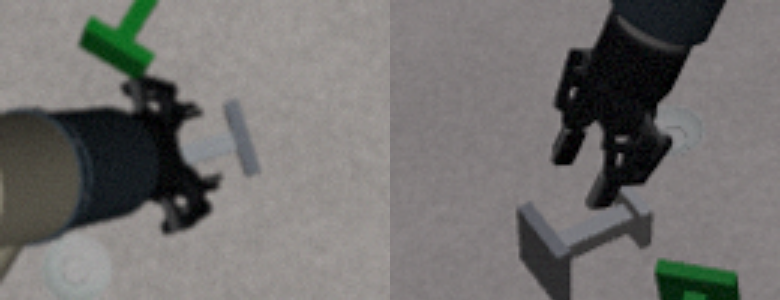

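The gripper is above the column (crop (205,150) in the top half), clear of the green decoy. Going down and closing.

Call:
jog_arm(
  series=[-0.001, 0.016, 0.024, 0, 0, 0, -0.001, 0.016, 0.024, 0, 0, 0, -0.001, 0.015, 0.0235, 0, 0, 0, 0, 0, 0, 0, 0, 0],
)

```text
time: 3.4
eef_pos: [0.4966, -0.0916, 0.079]
ee_rot: [-0.125, 0.953, -0.272, 0.033]
ft_force: [-0.8, -1.0, 1.0]
finger_gap: 0.0554
```

Call:
jog_arm(
  series=[0, 0, 0, 0, 0, 0, 0, 0, 0, 0, 0, 0, 0, 0, 0, 0, 0, 0, 0, 0, 0, 0, 0, 0, 0, 0, 0, 0, 0, 0, 0, 0, 0, 0, 0, 0],
  fingers=0,
)

```text
time: 4.0
eef_pos: [0.4985, -0.0917, 0.0826]
ee_rot: [-0.123, 0.954, -0.272, 0.036]
ft_force: [-3.1, 2.3, 6.1]
finger_gap: 0.0178
```

```bash
python3 -c "
from g import *
plan([0.5025,-0.123,0.12],Rg); print(cur()[2]['joint_pos'])
for n in ('scene','top'): cv2.imwrite(f'pics/{n}2.png',read_camera(n)[:,:,::-1])
t=cv2.imread('pics/top2.png')[190:290,270:400]; s=cv2.imread('pics/scene2.png')[140:260,160:290]
cv2.imwrite('pics/c2.png',np.hstack([cv2.resize(t,(390,300)),cv2.resize(s,(390,360))[:300]]))"
```

```text
t 4.0 pos [ 0.4985 -0.0917  0.0826] grasp [ 0.5059 -0.1193  0.0368] gap 0.01778403341002363 F [-3.0629  2.315   6.1074]
rotvec tool [0.0016 0.0034 0.0017]
turn-first: shift in new axes [ 0.004  -0.0463 -0.0692] | shift in current axes [ 0.0039 -0.0462 -0.0692]
[ 0.3195  0.3364 -0.8012  0.9413 -0.7113 -0.8775]
```

View pics/c2.png

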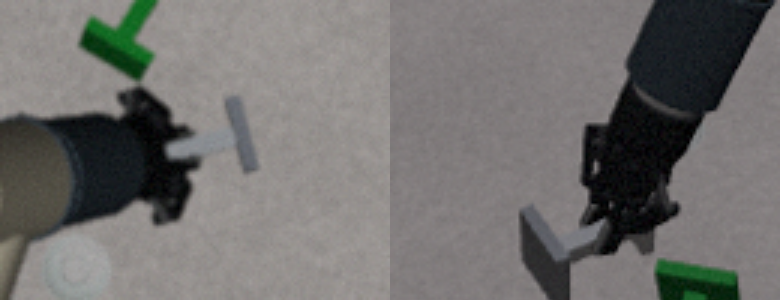

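Call:
jog_arm(
  series=[0, -0.015, -0.023, 0, 0, 0, 0, -0.015, -0.023, 0, 0, 0, 0, -0.015, -0.023, 0, 0, 0, 0, -0.015, -0.023, 0, 0, 0, 0, 0, 0, 0, 0, 0],
)

```text
time: 4.6
eef_pos: [0.5002, -0.093, 0.1942]
ee_rot: [-0.123, 0.954, -0.271, 0.039]
ft_force: [0.5, 0.8, -5.0]
finger_gap: 0.018
```

```bash
cat >> g.py <<'E'
zf=unit([.346,.938,0]); b=np.radians(25); Rf=Rzx(zf*np.cos(b)-up*np.sin(b),[-.938,.346,0])
E
python3 -c "
from g import *
plan([0.50,-0.06,0.13],Rf); print(cur()[2]['joint_pos'])
p,R0,o=cur()
d=Ro.from_matrix(R0.T@Rf)
# rows: constant turn per row N, grasp point moved linearly, 
N=14; G0=p+R0[:,2]*GP; G1=np.array([.5,-.06,.13]); rv=d.as_rotvec()/N; print(rv)
R=R0; P=p
for i in range(N):
    Rn=R@Ro.from_rotvec(rv).as_matrix(); Pn=G0+(G1-G0)*(i+1)/N-Rn[:,2]*GP
    print(R.T@(Pn-P)); R,P=Rn,Pn
for n in ('scene','top'): cv2.imwrite(f'pics/{n}3.png',read_camera(n)[:,:,::-1])
"
```

```text
t 4.6 pos [ 0.5002 -0.093   0.1942] grasp [ 0.5078 -0.1204  0.1483] gap 0.018001702237974832 F [ 0.5319  0.7807 -5.0227]
rotvec tool [-1.6276 -0.1892  0.6624]
turn-first: shift in new axes [ 0.0116 -0.0452  0.0012] | shift in current axes [0.0202 0.0148 0.0393]
[ 0.3764  0.1881 -0.613   0.6918 -0.9616 -0.5808]
[-0.1163 -0.0135  0.0473]
[ 0.0003 -0.0019 -0.0008]
[ 0.0005 -0.0018 -0.0003]
[ 0.0007 -0.0017  0.0003]
[ 0.0009 -0.0017  0.0008]
[ 0.0012 -0.0018  0.0013]
[ 0.0014 -0.002   0.0018]
[ 0.0016 -0.0022  0.0023]
[ 0.0018 -0.0025  0.0027]
[ 0.002  -0.0028  0.0031]
[ 0.0022 -0.0032  0.0035]
[ 0.0024 -0.0037  0.0038]
[ 0.0026 -0.0042  0.004 ]
[ 0.0027 -0.0047  0.0042]
[ 0.0028 -0.0052  0.0044]
```

View pics/scene3.png

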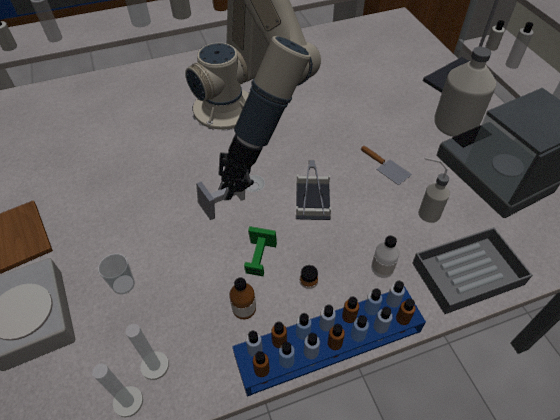

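Call:
jog_arm(
  series=[0, -0.002, -0.001, -0.116, -0.0135, 0.047, 0, -0.002, 0, -0.116, -0.0135, 0.047, 0.001, -0.002, 0, -0.116, -0.0135, 0.047, 0.001, -0.002, 0.001, -0.116, -0.0135, 0.047, 0.001, -0.002, 0.001, -0.116, -0.0135, 0.047, 0.001, -0.002, 0.002, -0.116, -0.0135, 0.047, 0.002, -0.002, 0.002, -0.116, -0.0135, 0.047],
)

```text
time: 5.4
eef_pos: [0.4941, -0.107, 0.1861]
ee_rot: [0.015, 0.987, 0.142, 0.069]
ft_force: [-1.2, -1.1, -6.0]
finger_gap: 0.0177
```

```bash
python3 -c "
from g import *
plan([0.50,-0.06,0.13],Rf); print(cur()[2]['joint_pos'])"
```

```text
t 5.4 pos [ 0.4941 -0.107   0.1861] grasp [ 0.5016 -0.0919  0.1348] gap 0.017741327034043415 F [-1.2439 -1.099  -5.9935]
rotvec tool [-0.8167 -0.1022  0.3247]
turn-first: shift in new axes [ 0.0107 -0.0313  0.0115] | shift in current axes [ 0.0153 -0.0085  0.0304]
[-0.0908  0.2225 -0.1559 -0.333  -1.0961  0.2   ]
```

Call:
jog_arm(
  series=[0.001, -0.002, 0.003, -0.116, -0.0145, 0.0465, 0.002, -0.002, 0.003, -0.116, -0.0145, 0.0465, 0.002, -0.003, 0.003, -0.117, -0.0145, 0.0465, 0.002, -0.003, 0.004, -0.117, -0.0145, 0.0465, 0.002, -0.003, 0.004, -0.117, -0.0145, 0.0465, 0.002, -0.004, 0.004, -0.117, -0.0145, 0.0465, 0.002, -0.004, 0.004, -0.117, -0.0145, 0.0465, 0, 0, 0, 0, 0, 0],
)

```text
time: 6.2
eef_pos: [0.4832, -0.1065, 0.1494]
ee_rot: [0.152, 0.83, 0.528, 0.091]
ft_force: [-0.6, 0.1, -5.8]
finger_gap: 0.0182
```

```bash
python3 -c "
from g import *
plan([0.50,-0.06,0.13],Rf); print(cur()[2]['joint_pos'])
for n in ('scene','top'): cv2.imwrite(f'pics/{n}4.png',read_camera(n)[:,:,::-1])
t=cv2.imread('pics/top4.png')[160:310,220:420]; s=cv2.imread('pics/scene4.png')[100:250,160:360]
cv2.imwrite('pics/c4.png',np.vstack([cv2.resize(x,(400,300)) for x in (t,s)]))"
```

```text
t 6.2 pos [ 0.4832 -0.1065  0.1494] grasp [ 0.5    -0.0606  0.1264] gap 0.018172958657833943 F [-0.58    0.1364 -5.8325]
rotvec tool [-0.0023 -0.0009 -0.0097]
turn-first: shift in new axes [ 0.0003  0.0034 -0.001 ] | shift in current axes [ 0.0003  0.0033 -0.001 ]
[-0.5922  0.515  -0.0488 -1.0765 -1.5256  0.5959]
```

View pics/c4.png

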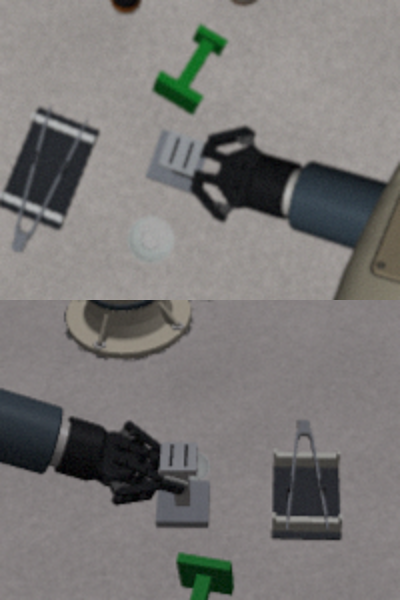

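The gauge is upright in the gripper with its two dark lines showing on top (top crop (180,155)). Lowering it until it touches.

Call:
jog_arm(
  series=[0, -0.0136, 0.0063, 0, 0, 0, 0, -0.0136, 0.0063, 0, 0, 0, 0, -0.0136, 0.0063, 0, 0, 0, 0, -0.0091, 0.0042, 0, 0, 0, 0, 0, 0, 0, 0, 0, 0, 0, 0, 0, 0, 0],
)

```text
time: 6.9
eef_pos: [0.4857, -0.1059, 0.0989]
ee_rot: [0.147, 0.831, 0.527, 0.095]
ft_force: [0.0, -0.6, -4.4]
finger_gap: 0.0179
```

```bash
python3 -c "
from g import *
plan([0.50,-0.06,0.062],Rf)
for n in ('scene','top'): cv2.imwrite(f'pics/{n}5.png',read_camera(n)[:,:,::-1])
t=cv2.imread('pics/top5.png')[210:270,270:350]; s=cv2.imread('pics/scene5.png')[160:220,200:280]
cv2.imwrite('pics/c5.png',np.hstack([cv2.resize(x,(400,300),interpolation=2) for x in (t,s)]))"
```

```text
t 6.9 pos [ 0.4857 -0.1059  0.0989] grasp [ 0.5026 -0.0601  0.0759] gap 0.01787776195980552 F [ 0.0099 -0.5538 -4.364 ]
rotvec tool [-0.0039  0.0003  0.0026]
turn-first: shift in new axes [ 0.0025 -0.0131  0.0051] | shift in current axes [ 0.0025 -0.0131  0.0051]
```

View pics/c5.png

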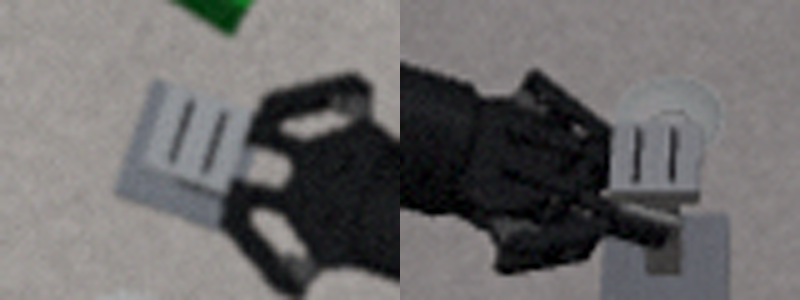

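Call:
jog_arm(
  series=[0, -0.0027, 0.0013, 0, 0, 0, 0, -0.0027, 0.0013, 0, 0, 0, 0, 0, 0, 0, 0, 0],
)

```text
time: 7.3
eef_pos: [0.4855, -0.1059, 0.0928]
ee_rot: [0.148, 0.831, 0.527, 0.095]
ft_force: [0.1, -0.1, -3.5]
finger_gap: 0.0181
```

Call:
jog_arm(
  series=[0, -0.0027, 0.0013, 0, 0, 0, 0, 0, 0, 0, 0, 0],
)

```text
time: 7.5
eef_pos: [0.4858, -0.106, 0.09]
ee_rot: [0.147, 0.831, 0.527, 0.095]
ft_force: [-0.3, -0.5, -4.0]
finger_gap: 0.0181
```

Call:
jog_arm(
  series=[0, -0.0018, 0.0008, 0, 0, 0, 0, 0, 0, 0, 0, 0],
)

```text
time: 7.7
eef_pos: [0.4856, -0.1061, 0.0895]
ee_rot: [0.146, 0.831, 0.528, 0.096]
ft_force: [-3.5, -2.9, 4.6]
finger_gap: 0.0181
```

Call:
jog_arm(
  series=[0, -0.0009, 0.0004, 0, 0, 0, 0, 0, 0, 0, 0, 0],
)

```text
time: 7.9
eef_pos: [0.4855, -0.1061, 0.0894]
ee_rot: [0.146, 0.831, 0.528, 0.096]
ft_force: [-5.5, -5.0, 9.5]
finger_gap: 0.0184
```

Call:
jog_arm(
  series=[0, 0, 0, 0, 0, 0, 0, 0, 0, 0, 0, 0, 0, 0, 0, 0, 0, 0, 0, 0, 0, 0, 0, 0, 0, 0, 0, 0, 0, 0],
  fingers=0.45,
)

```text
time: 8.4
eef_pos: [0.4857, -0.1058, 0.0871]
ee_rot: [0.147, 0.831, 0.527, 0.095]
ft_force: [-0.6, 0.5, -0.5]
finger_gap: 0.0381
```

```bash
python3 -c "
from g import *
plan([0.50,-0.06,0.062],Rf)
for n in ('scene','top'): cv2.imwrite(f'pics/{n}6.png',read_camera(n)[:,:,::-1])
t=cv2.imread('pics/top6.png')[210:270,270:350]; s=cv2.imread('pics/scene6.png')[160:220,200:280]
cv2.imwrite('pics/c6.png',np.hstack([cv2.resize(x,(400,300),interpolation=2) for x in (t,s)]))"
```

```text
t 8.4 pos [ 0.4857 -0.1058  0.0871] grasp [ 0.5026 -0.06    0.0641] gap 0.03806254600929812 F [-0.6243  0.5237 -0.5008]
rotvec tool [-0.0038  0.0006  0.0028]
turn-first: shift in new axes [ 0.0025 -0.0025  0.0001] | shift in current axes [ 0.0025 -0.0025  0.0001]
```

View pics/c6.png

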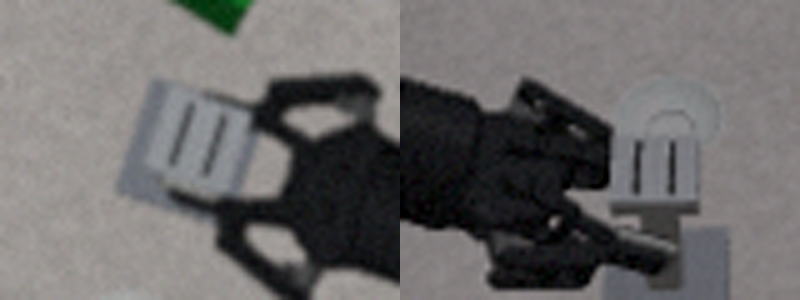

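Released, and the gauge is standing with both lines visible on the head (top crop (200,140)). Backing out along the tool axis.

Call:
jog_arm(
  series=[0, 0, -0.02, 0, 0, 0, 0, 0, -0.03, 0, 0, 0, 0, 0, -0.03, 0, 0, 0, 0, 0, -0.03, 0, 0, 0, 0, 0, -0.03, 0, 0, 0, 0, 0, 0, 0, 0, 0],
)

```text
time: 9.1
eef_pos: [0.4413, -0.2279, 0.1479]
ee_rot: [0.148, 0.832, 0.526, 0.097]
ft_force: [-0.1, -0.1, -0.7]
finger_gap: 0.0382
```

```bash
cat >> g.py <<'E'
fx=unit([.197,-.0726,0]); fy=np.array([-fx[1],fx[0],0])
E
python3 -c "
from g import *
Rd=Rzx(-up,-fy)
plan([0.50,-0.18,0.30],Rd); plan([0.50,-0.18,0.30],Rzx(-up,fy)); print(cur()[2]['joint_pos'])
for n in ('scene','top'): cv2.imwrite(f'pics/{n}7.png',read_camera(n)[:,:,::-1])
t=cv2.imread('pics/top7.png')[210:270,270:350]; s=cv2.imread('pics/scene7.png')[160:220,200:280]
cv2.imwrite('pics/c7.png',np.hstack([cv2.resize(x,(400,300),interpolation=2) for x in (t,s)]))"
```

```text
t 9.1 pos [ 0.4413 -0.2279  0.1479] grasp [ 0.4584 -0.1822  0.1248] gap 0.038238014831258035 F [-0.1381 -0.0908 -0.7099]
rotvec tool [ 0.8716  0.8817 -1.3853]
turn-first: shift in new axes [-0.0653 -0.0385 -0.2061] | shift in current axes [-0.0396  0.214  -0.0293]
t 9.1 pos [ 0.4413 -0.2279  0.1479] grasp [ 0.4584 -0.1822  0.1248] gap 0.038238014831258035 F [-0.1381 -0.0908 -0.7099]
rotvec tool [ 0.8821 -0.8719  1.3885]
turn-first: shift in new axes [ 0.0653  0.0385 -0.2061] | shift in current axes [-0.0396  0.214  -0.0293]
[-0.7862  0.5985  0.0916 -0.9751 -1.6909  0.6485]
```

View pics/c7.png

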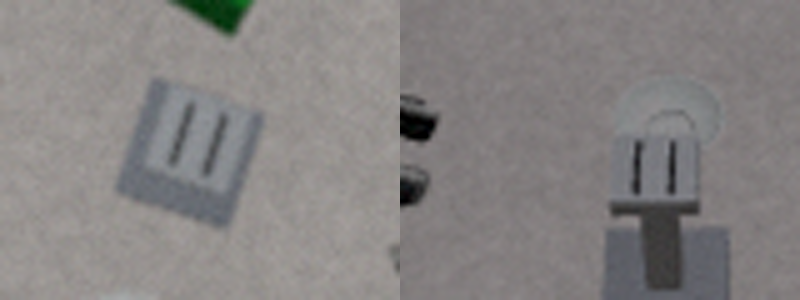

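Call:
jog_arm(
  series=[0, 0.036, -0.017, 0, 0, 0, 0, 0.036, -0.017, 0, 0, 0, 0, 0.036, -0.017, 0, 0, 0, 0, 0.036, -0.017, 0, 0, 0],
  fingers=1,
)

```text
time: 9.6
eef_pos: [0.4413, -0.2234, 0.3071]
ee_rot: [0.147, 0.831, 0.528, 0.094]
ft_force: [0.9, -0.5, 0.2]
finger_gap: 0.0854
```

Call:
jog_arm(
  series=[0, 0, 0, 0.063, 0.063, -0.099, 0, 0, 0, 0.063, 0.063, -0.099, 0, 0, 0, 0.063, 0.063, -0.099, 0, 0, 0, 0.063, 0.063, -0.099, 0, 0, 0, 0.063, 0.063, -0.099, 0, 0, 0, 0.063, 0.063, -0.099, 0, 0, 0, 0.063, 0.063, -0.099, 0, 0, 0, 0.063, 0.063, -0.099, 0, 0, 0, 0.063, 0.063, -0.099, 0, 0, 0, 0.063, 0.063, -0.099],
)

```text
time: 10.6
eef_pos: [0.4416, -0.2236, 0.3053]
ee_rot: [-0.395, 0.902, 0.17, 0.03]
ft_force: [-0.4, 1.2, 0.2]
finger_gap: 0.0858
```

```bash
python3 -c "
from g import *
Rd=Rzx(-up,-fy)
plan([0.50,0.133,0.2],Rd); print(cur()[2]['joint_pos'])
t=cv2.imread('pics/top0.png')[205:295,210:290]; s=cv2.imread('pics/scene0.png')[150:240,280:360]
cv2.imwrite('pics/c0f.png',np.hstack([cv2.resize(cv2.convertScaleAbs(x,alpha=1.6),(400,450),interpolation=2) for x in (t,s)]))
t=cv2.imread('pics/top7.png'); s=cv2.imread('pics/scene7.png')
h=[]
for x,(r0,c0) in ((t,(220,290)),(s,(175,230))):
    h.append(cv2.resize(cv2.convertScaleAbs(x[r0:r0+40,c0:c0+40],alpha=1.6),(400,400),interpolation=2))
cv2.imwrite('pics/c7m.png',np.hstack(h))
"
```

```text
t 10.6 pos [ 0.4416 -0.2236  0.3053] grasp [ 0.4373 -0.2057  0.2545] gap 0.08577693710281167 F [-0.3546  1.2051  0.1869]
rotvec tool [ 0.2472  0.2468 -0.3885]
turn-first: shift in new axes [-0.3548  0.0685  0.0513] | shift in current axes [-0.2809  0.168   0.1615]
[-0.3367  0.2862  0.2217 -0.292  -1.6947  1.1532]
```

View pics/c0f.png

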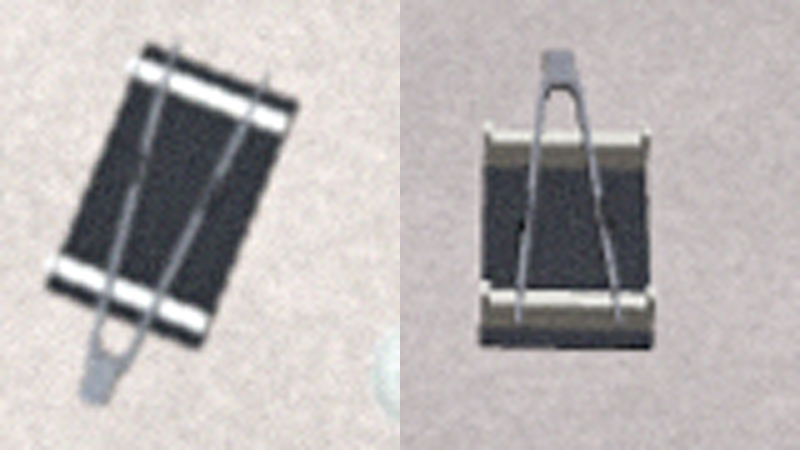

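View pics/c7m.png

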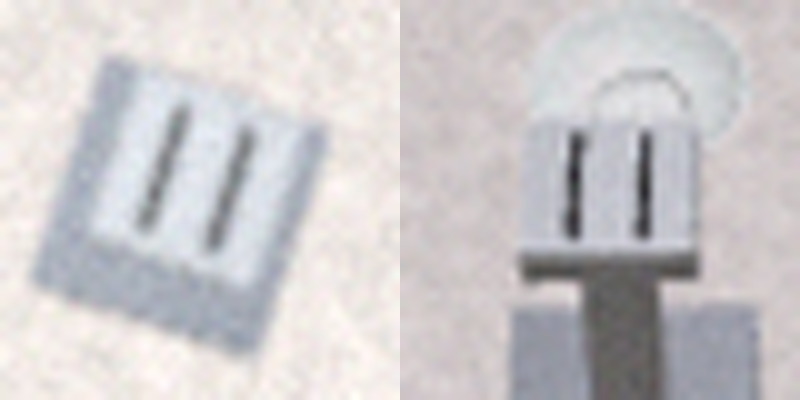

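Call:
jog_arm(
  series=[0, 0, 0, 0.062, 0.062, -0.097, 0, 0, 0, 0.062, 0.062, -0.097, 0, 0, 0, 0.062, 0.062, -0.097, 0, 0, 0, 0.062, 0.062, -0.097, 0, 0, 0, 0, 0, 0],
)

```text
time: 11.1
eef_pos: [0.4404, -0.2225, 0.3055]
ee_rot: [-0.571, 0.821, 0.0, -0.0]
ft_force: [0.2, -0.2, 0.7]
finger_gap: 0.0855
```

```bash
cat >> g.py <<'E'
fx=np.array([np.cos(-.365),np.sin(-.365),0]); fy=np.array([-fx[1],fx[0],0]); Rd=Rzx(-up,-fy); FO=[.5015,.133,.033]
E
python3 -c "
from g import *
plan([FO[0],FO[1],0.13],Rd); print(cur()[2]['joint_pos'])
T=lambda u,v:cast('top',((u+.5)/10-.5+290,(v+.5)/10-.5+220),.112)
S=lambda u,v:cast('scene',((u+.5)/10-.5+230,(v+.5)/10-.5+175),.112)
for F,L in ((T,((183,110,150,228),(247,132,214,245))),(S,((177,135,172,235),(245,135,243,235)))):
  m=[]
  for a in L:
    p,q=F(*a[:2]),F(*a[2:]); m.append((p+q)/2); d=p-q; print((p+q)[:2]/2, np.linalg.norm(d), np.arctan2(d[1],d[0]))
  print('mid',(m[0]+m[1])/2,'sep',m[1]-m[0])
"
```

```text
t 11.1 pos [ 0.4404 -0.2225  0.3055] grasp [ 0.4403 -0.2225  0.2515] gap 0.08545171685380615 F [ 0.1673 -0.2209  0.6778]
rotvec tool [ 0.0009 -0.0003  0.0107]
turn-first: shift in new axes [-0.3539  0.0698  0.1215] | shift in current axes [-0.3547  0.0659  0.1214]
[-0.1496  0.1426 -0.0294  0.0001 -1.3997  1.366 ]
[ 0.5086 -0.0458] 0.033791040838253274 -0.2895507844031499
[ 0.5031 -0.0633] 0.03243764004763961 -0.30300986250574397
mid [ 0.5059 -0.0546  0.112 ] sep [-0.0055 -0.0175  0.    ]
[ 0.5073 -0.0645] 0.03559781073636031 2.8016051105856006
[ 0.5139 -0.0469] 0.0356041142812425 2.8151286451057684
mid [ 0.5106 -0.0557  0.112 ] sep [ 0.0066  0.0176 -0.    ]
```

Call:
jog_arm(
  series=[-0.0393, 0.0077, 0, 0, 0, 0.0107, -0.0393, 0.0077, 0, 0, 0, 0, -0.0393, 0.0077, 0, 0, 0, 0, -0.0393, 0.0077, 0, 0, 0, 0, -0.0393, 0.0077, 0, 0, 0, 0, -0.0393, 0.0077, 0, 0, 0, 0, -0.0393, 0.0077, 0.03, 0, 0, 0, -0.0393, 0.0077, 0.03, 0, 0, 0, -0.0393, 0.0077, 0.03, 0, 0, 0, 0, 0, 0.03, 0, 0, 0],
)

```text
time: 12.1
eef_pos: [0.5043, 0.1341, 0.184]
ee_rot: [-0.565, 0.825, 0.001, -0.001]
ft_force: [0.6, -0.9, -0.3]
finger_gap: 0.0858
```

Call:
jog_arm(
  series=[0, 0, 0, 0, 0, 0],
)

```text
time: 12.2
eef_pos: [0.5015, 0.1304, 0.1813]
ee_rot: [-0.564, 0.825, 0.002, -0.005]
ft_force: [-1.1, -0.8, -0.0]
finger_gap: 0.0855
```

```bash
python3 -c "
from g import *
plan(FO,Rd)
for n in ('scene','top'): cv2.imwrite(f'pics/{n}8.png',read_camera(n)[:,:,::-1])
t=cv2.imread('pics/top8.png')[195:295,200:300]; s=cv2.imread('pics/scene8.png')[110:230,260:380]
cv2.imwrite('pics/c8.png',np.hstack([cv2.resize(cv2.convertScaleAbs(x,alpha=1.6),(400,400),interpolation=2) for x in (t,s)]))"
```

```text
t 12.2 pos [0.5015 0.1304 0.1813] grasp [0.5009 0.1302 0.1273] gap 0.08550166630367413 F [-1.0914 -0.7711 -0.0338]
rotvec tool [ 0.0096 -0.0066 -0.0061]
turn-first: shift in new axes [-0.0025  0.001   0.0943] | shift in current axes [-0.0031  0.0001  0.0943]
```

View pics/c8.png

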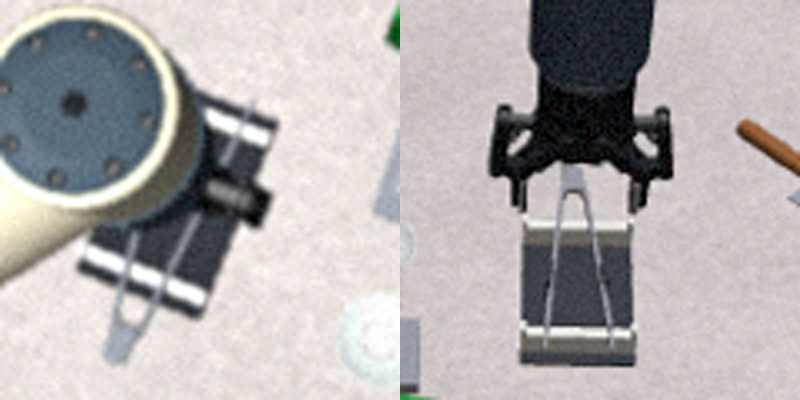

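Fingers straddle the forceps symmetrically in the scene crop (580,185). Going down.

Call:
jog_arm(
  series=[-0.001, 0, 0.02, 0, 0, 0, -0.001, 0, 0.02, 0, 0, 0, 0, 0, 0.015, 0, 0, 0, 0, 0, 0.015, 0, 0, 0, 0, 0, 0, 0, 0, 0, 0, 0, 0, 0, 0, 0],
)

```text
time: 12.9
eef_pos: [0.5059, 0.1318, 0.118]
ee_rot: [-0.564, 0.825, 0.0, 0.001]
ft_force: [-0.0, -0.4, 0.7]
finger_gap: 0.0854
```

```bash
python3 -c "
from g import *
plan(FO,Rd)"
```

```text
t 12.9 pos [0.5059 0.1318 0.118 ] grasp [0.506  0.1319 0.064 ] gap 0.0853765706488865 F [-0.0325 -0.3995  0.6584]
rotvec tool [-0.0012  0.0018 -0.0064]
turn-first: shift in new axes [0.0004 0.0045 0.031 ] | shift in current axes [0.0005 0.0046 0.031 ]
```

Call:
jog_arm(
  series=[0, 0.0045, 0, 0, 0, -0.006, 0, 0, 0.01, 0, 0, 0, 0, 0, 0.01, 0, 0, 0, 0, 0, 0.01, 0, 0, 0, 0, 0, 0, 0, 0, 0, 0, 0, 0, 0, 0, 0],
)

```text
time: 13.5
eef_pos: [0.5006, 0.1335, 0.0857]
ee_rot: [-0.567, 0.824, 0.0, -0.001]
ft_force: [0.5, -0.7, 0.4]
finger_gap: 0.0852
```

```bash
python3 -c "
from g import *
plan(FO,Rd)
for n in ('scene',): cv2.imwrite(f'pics/{n}9.png',read_camera(n)[:,:,::-1])
s=cv2.imread('pics/scene9.png')[110:230,260:380]
cv2.imwrite('pics/c9.png',np.hstack([cv2.resize(cv2.convertScaleAbs(x,alpha=1.6),(600,600),interpolation=2) for x in (s,)]))"
```

```text
t 13.5 pos [0.5006 0.1335 0.0857] grasp [0.5005 0.1335 0.0317] gap 0.08515003251145632 F [ 0.4794 -0.6731  0.4106]
rotvec tool [ 0.0011 -0.0009  0.0007]
turn-first: shift in new axes [ 0.0001 -0.0011 -0.0013] | shift in current axes [ 0.0001 -0.0011 -0.0013]
```

View pics/c9.png

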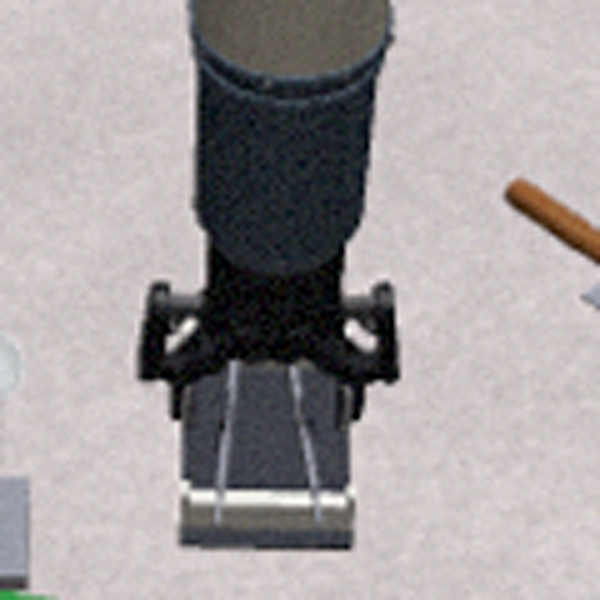

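Call:
jog_arm(
  series=[0, 0, 0, 0, 0, 0, 0, 0, 0, 0, 0, 0, 0, 0, 0, 0, 0, 0, 0, 0, 0, 0, 0, 0, 0, 0, 0, 0, 0, 0],
  fingers=0.44,
  newtons=60,
)

```text
time: 14.05
eef_pos: [0.5026, 0.1343, 0.089]
ee_rot: [-0.568, 0.823, -0.001, 0.003]
ft_force: [-1.2, 0.2, 14.1]
finger_gap: 0.0378
```

Call:
jog_arm(
  series=[0, 0, 0, 0, 0, 0, 0, 0, 0, 0, 0, 0, 0, 0, 0, 0, 0, 0, 0, 0, 0, 0, 0, 0, 0, 0, 0, 0, 0, 0],
  fingers=0.353,
)

```text
time: 14.55
eef_pos: [0.5031, 0.1346, 0.0896]
ee_rot: [-0.568, 0.823, -0.001, 0.003]
ft_force: [-1.5, -1.6, 15.4]
finger_gap: 0.0307
```

Call:
jog_arm(
  series=[0, 0, -0.01, 0, 0, 0, 0, 0, -0.02, 0, 0, 0, 0, 0, -0.02, 0, 0, 0, 0, 0, -0.02, 0, 0, 0, 0, 0, -0.02, 0, 0, 0, 0, 0, -0.02, 0, 0, 0, 0, 0, -0.02, 0, 0, 0, 0, 0, 0, 0, 0, 0, 0, 0, 0, 0, 0, 0],
)

```text
time: 15.45
eef_pos: [0.5004, 0.1336, 0.216]
ee_rot: [-0.567, 0.824, 0.001, -0.0]
ft_force: [-1.0, -0.4, -2.1]
finger_gap: 0.0303
```

```bash
python3 -c "
from g import *
plan(FO,Rd)
for n in ('scene','top'): cv2.imwrite(f'pics/{n}10.png',read_camera(n)[:,:,::-1])
t=cv2.imread('pics/top10.png')[195:295,200:300]; s=cv2.imread('pics/scene10.png')[110:230,260:380]
cv2.imwrite('pics/c10.png',np.hstack([cv2.resize(cv2.convertScaleAbs(x,alpha=1.6),(400,400),interpolation=2) for x in (t,s)]))"
```

```text
t 15.45 pos [0.5004 0.1336 0.216 ] grasp [0.5003 0.1336 0.162 ] gap 0.030337589665085072 F [-0.9629 -0.4045 -2.1047]
rotvec tool [0.0011 0.0006 0.0002]
turn-first: shift in new axes [ 0.0001 -0.0012  0.129 ] | shift in current axes [ 0.0002 -0.0014  0.129 ]
```

View pics/c10.png

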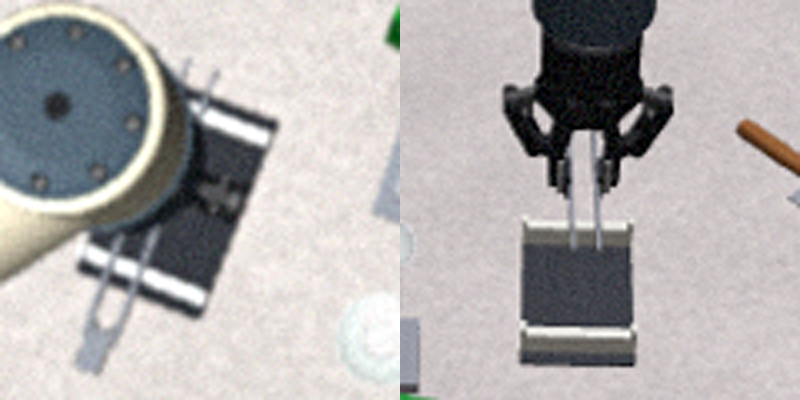

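```bash
cat >> h.py <<'E'
def tri(ut,us):
    A=[];b=[]
    for n,uv in (('top',ut),('scene',us)):
        K,R,t=cal(n); P=K@np.c_[R,t]
        for i in (0,1): r=uv[i]*P[2]-P[i]; A.append(r[:3]); b.append(-r[3])
    return np.linalg.lstsq(np.array(A),np.array(b),rcond=None)[0]
E
python3 - <<'E'
from g import *
h=[]
for n,r,c in (('top',200,235),('scene',150,300)):
    h.append(cv2.resize(cv2.convertScaleAbs(cv2.imread(f'pics/{n}10.png')[r:r+40,c:c+40],alpha=1.6),(400,400),interpolation=2))
cv2.imwrite('pics/c10b.png',np.hstack(h))
E
```

```text
(no output)
```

View pics/c10b.png

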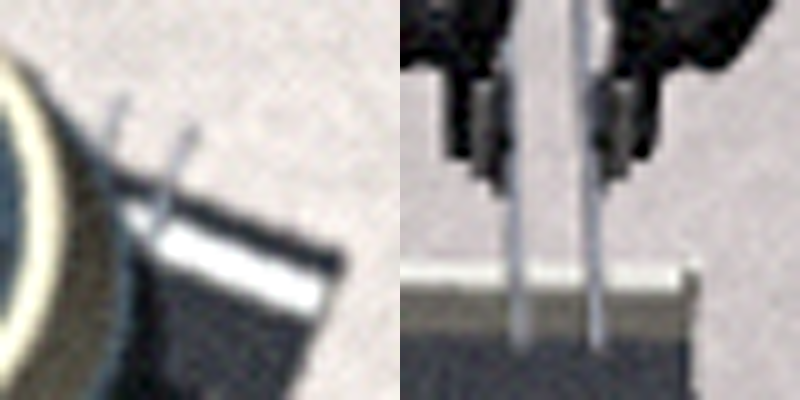

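Run:
```python
from g import *
f=lambda u,v,r,c:((u+.5)/10-.5+c,(v+.5)/10-.5+r)
# left arm(+y): top left, scene right
L=tri(f(124,98,200,235),f(198,348,150,300)); R=tri(f(192,128,200,235),f(121,348,150,300))
print(L,R,np.linalg.norm(L-R),(L+R)/2); p,R0,o=cur(); g=p+R0[:,2]*.0596
print('origin est',g, 'tips in fx,fy,z', [( (X-g)@fx,(X-g)@fy,(X-g)[2]) for X in (L,R)])
```

```text
[0.58   0.1142 0.1533] [0.5718 0.0959 0.1519] 0.02009443833796895 [0.5759 0.105  0.1526]
origin est [0.4999 0.1333 0.1554] tips in fx,fy,z [(np.float64(0.08170209478429492), np.float64(0.010709170259667796), np.float64(-0.0021102749027340217)), (np.float64(0.08057995846389733), np.float64(-0.009304848051242577), np.float64(-0.0035125349525911287))]
```

Call:
jog_arm(
  series=[0.022, 0.001, -0.004, 0, 0, -0.005, 0.022, 0.001, 0, 0, 0, -0.005, 0.022, 0.001, 0, 0, 0, -0.005, 0.022, 0.001, 0, 0, 0, -0.005, 0.022, 0.001, 0, 0, 0, -0.005, 0.022, 0.001, 0, 0, 0, -0.005, 0.022, 0, 0, 0, 0, -0.005, 0.022, 0, 0, 0, 0, -0.005, 0, 0, 0, 0, 0, 0, 0, 0, 0, 0, 0, 0],
  fingers=0.35,
)

```text
time: 16.55
eef_pos: [0.4349, -0.0301, 0.2195]
ee_rot: [-0.583, 0.812, 0.001, -0.001]
ft_force: [0.6, 0.5, -0.7]
finger_gap: 0.03
```

```bash
cat > look.py <<'E'
from g import *
import sys
k=sys.argv[1]; h=[]
p,R0,o=cur(); print(o['time'],p,R0[:,0],R0[:,2],o['finger_gap'],o['ft_force'])
for n,r,c in (('top',215,285),('scene',170,228)):
    im=read_camera(n)[:,:,::-1]; cv2.imwrite(f'pics/{n}{k}.png',im)
    h.append(cv2.resize(cv2.convertScaleAbs(im[r:r+40,c:c+40],alpha=1.6),(400,400),interpolation=2))
cv2.imwrite(f'pics/c{k}.png',np.hstack(h))
E
python3 look.py 11
```

```text
16.55 [ 0.4349 -0.0301  0.2195] [-0.3199 -0.9475  0.0003] [-0.0017  0.0003 -1.    ] 0.03004807750334481 [ 0.5569  0.5368 -0.6584]
```

View pics/c11.png

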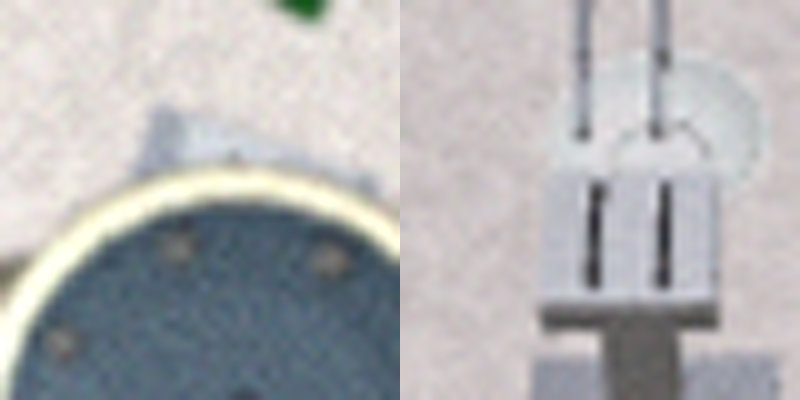

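Run:
```python
from g import *
f=lambda u,v:((u+.5)/10-.5+228,(v+.5)/10-.5+170)
for z in (.157,.159):
    A,B=cast('scene',f(183,135),z),cast('scene',f(257,135),z); print(A,B,(A+B)/2,np.linalg.norm(A-B))
m=[cast('scene',f(*q),.112) for q in ((196,183),(190,284),(266,183),(262,284))]; print((m[0]+m[1])/2,(m[2]+m[3])/2,sum(m)/4)
```

```text
[ 0.5113 -0.0657  0.157 ] [ 0.5181 -0.0474  0.157 ] [ 0.5147 -0.0566  0.157 ] 0.019433209473124755
[ 0.5131 -0.066   0.159 ] [ 0.5199 -0.0479  0.159 ] [ 0.5165 -0.057   0.159 ] 0.019390252943150398
[ 0.5066 -0.0648  0.112 ] [ 0.5134 -0.0467  0.112 ] [ 0.51   -0.0558  0.112 ]
```

Call:
jog_arm(
  series=[0, 0.0045, 0, 0, 0, 0, 0, 0, 0.011, 0, 0, 0, 0, 0, 0.011, 0, 0, 0, 0, 0, 0.005, 0, 0, 0, 0, 0, 0.005, 0, 0, 0, 0, 0, 0, 0, 0, 0, 0, 0, 0, 0, 0, 0, 0, 0, 0, 0, 0, 0],
)

```text
time: 17.45
eef_pos: [0.4312, -0.0284, 0.1885]
ee_rot: [-0.584, 0.812, 0.0, 0.0]
ft_force: [0.3, -1.9, -2.0]
finger_gap: 0.03
```

```bash
python3 look.py 12; python3 -c "
import cv2;cv2.imwrite('pics/c12s.png',cv2.resize(cv2.imread('pics/scene12.png')[130:230,190:310],(720,600),interpolation=2))"
```

```text
17.45 [ 0.4312 -0.0284  0.1885] [-0.3187 -0.9478 -0.0005] [ 0.0003  0.0004 -1.    ] 0.030027478327196263 [ 0.2541 -1.9279 -2.0139]
```

View pics/c12.png

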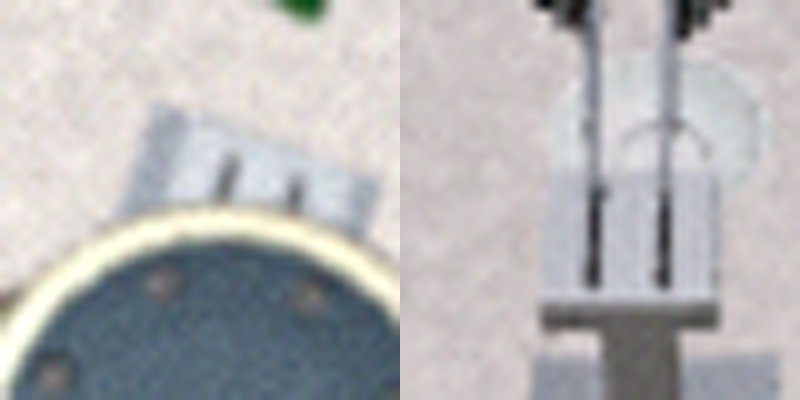

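View pics/c12s.png

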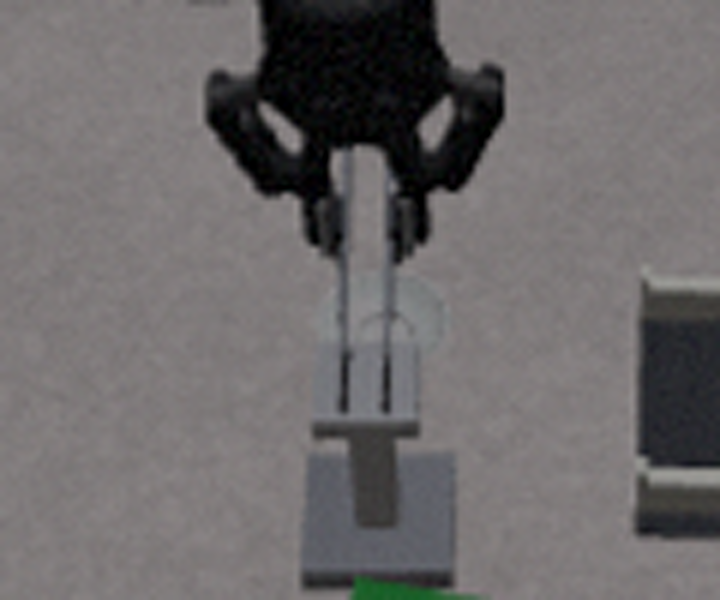

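Run:
```python
from g import *
f=lambda u,v:((u+.5)/10-.5+228,(v+.5)/10-.5+170)
for z in (.125,.128):
    A,B=cast('scene',f(195,181),z),cast('scene',f(266,181),z); print(A,B,(A+B)/2,np.linalg.norm(A-B))
for X in ((.510,-.0558,.126),(.508,-.055,.126),(.508,-.055,.112)):
    p=proj('scene',X); print((p+.5-[228,170])*10)
s=cv2.imread('pics/scene12.png'); a=cv2.imread('pics/scene7.png')
d=cv2.absdiff(s,a)[170:210,228:268]; cv2.imwrite('pics/d12.png',cv2.resize(np.hstack([cv2.convertScaleAbs(d,alpha=4),cv2.convertScaleAbs(s[170:210,228:268],alpha=1.6)]),None,fx=10,fy=10,interpolation=0))
```

```text
[ 0.5001 -0.0612  0.125 ] [ 0.5068 -0.0433  0.125 ] [ 0.5035 -0.0523  0.125 ] 0.019146102499063608
[ 0.5027 -0.0618  0.128 ] [ 0.5094 -0.0439  0.128 ] [ 0.5061 -0.0529  0.128 ] 0.019084788201042268
[225.4909 199.6336]
[226.0877 193.5754]
[229.4434 227.572 ]
```

View pics/d12.png

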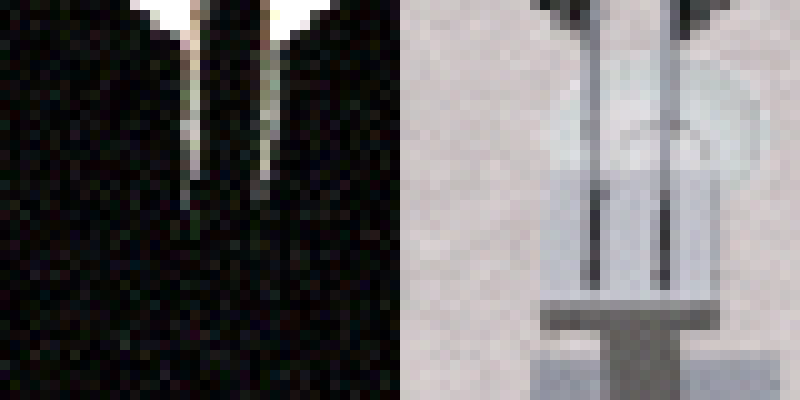

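The difference picture puts the tip ends at about crop rows 195–200 and columns 188 and 263. For a tip midpoint over the marks I predicted (225, 194–200). The finger gap is 30.0 mm. Handing in.

```bash
python3 -c "
from g import *
o=sensors.get_obs(); print(o['joint_velocities'],o['finger_gap'],o['eef_pos']); manip.sign_off()"
```

```text
[ 0.0014 -0.     -0.0017  0.0003 -0.0003 -0.0017] 0.02997351176913545 [ 0.4312 -0.0284  0.1885]
the job is handed in; nothing more can be done
```

I stood the grey gauge on its foot and let go of it. I then picked the forceps off their rest by the grip plates and squeezed them to a 30.0 mm finger gap. I handed in at about 17.6 s, still holding them over the gauge; no verdict came back.

- **Gauge:** it stood upright and untouched in both views after release. I judged upright by eye and did not measure the tilt.
- **Tip gap:** about 16 mm in the last scene image. Earlier readings were 17.0 mm from two views before the last small squeeze, and 16.4 mm from one view after it.
- **Tip height:** about 13 to 15 mm above the lines, worked out from the arm's pose.
- **Tip position:** each tip is within a few mm of its line. In the last position the gripper hid the tips from the top camera, so this rests on the scene camera and the arm's pose. The two views disagreed by up to 5 mm on where the gauge stands along x, so I aimed for the middle.
- **Steadiness and bystanders:** the arm was essentially still (joint speeds below 0.002 rad/s). I kept clear of the bystanders, and none looked disturbed in the pictures I viewed.

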